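# Tie a sprung lens clamp open with an S-hook

### The arm

A 6-joint arm with a two-finger parallel gripper is mounted at the origin on the work surface. World frame = base frame: x ahead of the robot, y to its left, z up, the work surface at z = 0. Lengths are in m, angles in rad, forces in N, time in s.
With the tool pointing down it reaches from about 0.4 to 0.825 m from the base axis. Payload 7 kg.
Tool frame: the origin (TCP) lies midway between the tips of the shut fingers; the grasp point (between the pads) lies 19 mm behind it; z points along the fingers, y is the line along which they close (so a half turn about z gives the same grasp; the last joint's range is limited). The gripper opens to 88 mm and grips with 3 to 60 N. Pads are 19 mm wide; open, the fingers measure 130 mm over their backs; the gripper's body (78 mm by 193 mm) begins 47 mm behind the grasp point.
Start: joints at [1.469, 0.359, 0.012, 0, -1.224, -0.288], TCP at [0.257, 0.624, 0.227] pointing down, gripper open.
Joint ranges: [-3.07, 3.07], [-1.43, 2.12], [-1.02, 1.25], [-3.03, 1.67], [-3.05, -0], [-3.03, 3.03]. Speed limits (rad/s): [2.39, 2.39, 3.01, 3.14, 3.14, 3.14].

### API

Orientations are given as [roll, pitch, yaw] about the fixed x, y, z axes, in that order (R = Rz(yaw) Ry(pitch) Rx(roll)).
In Python, from station import telemetry, eyes, ticket, recognise, trace gives the robot as it stands. The module is installed in compiled form; this text tells all that it offers.
- The arm moves only by the tool servo_tool, never from a script. Its argument "series" is a list that holds one entry, the list of rows, each a list of 4 numbers: the shift along the tool's x, y, z in mm, then the turn about the tool's z in rad. In form: [[[x, y, z, roll], ...]]. A call has exactly 10 rows; each row shifts and turns the commanded pose from where the row before left it, along the tool's axes as they then stand; what a row does not reach is not made up. A row lasts 1/12 s, in which the tool goes at most 41.7 mm and 7.16 degrees, less where a joint would pass 70% of its speed; a pose out of reach is approached as far as the arm can. A call is refused whole if a number of a shift passes 41.7 or a number of a turn 0.125, either way. A call with a gripper value outside its range is refused whole. "claw" is the gripper's target within -1 to 1 (shut at 1, half-way at 0, fully open at -1), set as the call begins (left out, the last holds). The fingers move at their own pace and stop on an object; "grip_force" is the grip in N (left out, the last holds). Time passes only in rows, so rows that do not move let the fingers close, or fill a call up. It gives the time, the measured TCP pose, the force, the opening and the grip force at its end, in the units of the state.
- telemetry.get_state(): the state, without advancing time (a new reading comes with each control period).
- eyes.grab_frame(name): name is "scene" or "top" or "wrist"; returns the picture (480x640x3 uint8, red, green, blue); there is no depth.
- eyes.calibration(name): a dict with "mtx" (3x3 intrinsics, pixels), "rvec" (rotation vector, rad) and "tvec" (3), from world to camera coordinates, as OpenCV has them. Camera axes: x right, y down, z forward; pixel columns grow to the right and rows downward; lengths in m; the calibration is good to about 2 mm. The wrist camera is an equidistant fisheye: a pixel r from the principal point sees the ray r / f radians off the axis. A picture is of the moment at which its call begins: read the wrist's pose just before it. calibration takes no time and is no camera call; for the wrist camera it gives the pose at the moment of the call.
- ticket.job_done(): hands the job in; it is judged then, once.
Trained networks look in the newest picture that a camera, given by its name, has taken for a name from the list of things; names that differ only in an ending like _2 or _b are one class to them, and where a whole thing is asked for, a point or a joint stands for the part that bears it (a point fixed in the world has none). Each returns a list of dicts, best first, with "conf" (0 to 1); they miss things now and then, are a little off and sometimes report something else, mostly with a low value. They report only what shows in the picture. A call takes as long as a camera call.
- recognise(camera, name): "position" ([x, y, z] in m, in world coordinates, good to about 4 mm: the middle of the surface that is visible of it).
- trace(camera, name): "mask" (480x640 bool, what is visible of it).
The state is a dict: "t": time; "q": joint angles; "qd": joint speeds; "joint_efforts": joint torques, N m; "eef_pos": TCP position; "ee_rot": TCP orientation; "force": force on the tool from outside, world axes, zero at the start; "moment": the same for the moment, N m; "width": finger opening in m; "gripper_force": force on a finger pad.
Only numpy, scipy, OpenCV 4.12 (cv2) and the standard library are available. Lean on these libraries where they do the work, as an engineer would, in place of code of your own. Each camera call takes 0.05 s, during which the arm holds its last target. There are 200 camera calls.

### The job

Tie the lens clamp open: pick up the S-hook with the yellow sleeve, pass one end through the hole in the clamp's orange pull tab, draw the tab against its spring towards the post, and swing the other end round behind the post so that the hook stays stretched between post and tab; then let go. The clamp is delicate: move the tab with the hook only, keep the hook's push or pull on the clamp gentle (under about 20 N), keep the gripper off the clamp, and leave the other things where they are.

Things in the scene. Friction and masses are not known exactly. Their poses are not given: they have to be found in the camera images.
- hook: Flat-lying S-hook, 5 mm steel wire, yellow sleeve to grip at its middle (30 long, 14 wide, 16 high mm). Origin: centre of sleeve underside, x along shank, z up; wire 8 mm above it. Plan of wire centre line, mm: (42,20) curl to (50,20), leg to (50,0), shank to (-50,0), leg to (-50,-20), curl to (-42,-20). Same after a half turn. About 60 g.
- clamp: Lens clamp, fixed. Aluminium base 250 x 100 x 12 mm, origin: centre of underside. Post at its -x end; carriage (grey block, white jaw) and nest at +x. Orange pull tab on the carriage: upright plate in plane y = 10 mm, 4 thick, x 17 to 62 mm at rest, 40 high, its hole at mid-height, x = 33. Carriage block from x = 58 mm on. Pass the hook through the tab towards +y, then draw towards -x.
- tab_mark (a point): Point on the carriage in the tab's plane, 71 mm above the table, straight above the middle of the tab's hole; moves with the carriage along x. Hole: 17 mm along clamp x, 8 mm high, right through 4 mm. The tab is set anywhere in height on the carriage, stiff by 4 N friction: the hole's middle is 4 to 26 mm below this point, and no reading shows where. Find it by eye or feel.
- post (a point): On the axis of the steel post (8 mm diameter, at clamp x -85, y -10 mm), 56 mm above the table. Post top 78 mm above the table; blue collar, 18 mm diameter, up to 38 mm. The hook's free leg ends behind the post (its clamp -x side), the post between shank and curl.
- carriage (a joint): Slide of carriage and tab along clamp -x, m: 0 at rest, hard stop at 0.036. A spring pulls it back with 4 N at 0, plus 0.15 N per mm. Tied by the hook it reads about 0.018; for the hook's curl to pass behind the post it must be drawn to about 0.029 or more.
- dish: steel bowl, 68 mm across, 22 mm high, open; bystander; origin centre of underside
- dish_small: steel bowl, 52 mm across, 16 mm high; bystander; origin centre of underside
- short_hook: short bare brass S-hook, 46 mm long, lying flat; the wrong one (too short), bystander; origin at its middle
- solvent: white bottle with blue cap, 52 mm across, 120 mm high; bystander; origin centre of underside
- lens_cell: brass ring with a lens, 36 mm across, 14 mm high; bystander; origin centre of underside
- screw_cup: green cup, 48 mm across, 40 mm high; bystander; origin centre of underside

How it is judged:
On the way:
1. the tab is drawn well out by the hook, the hook held in the gripper (value of joint carriage above 0.022 m and contact force between the fingers and hook above 1 N and contact force between hook and clamp above 2 N), for 0.2 s.
At the end, for the whole second after the job is handed in: Carriage drawn out 13 to 24 mm and still, held by the let-go hook stretched between post and tab (over 2 N); hook within 20 degrees of flat, its underside 25 to 70 mm above the table, its middle at clamp x -55 to -28 mm, y within 20 mm (value of joint carriage between 0.013 and 0.024 m and velocity of joint carriage between -0.01 and 0.01 m/s and linear speed of hook below 0.02 m/s and angle between hook's own z axis and vertical below 0.35 rad and x of hook in the frame of clamp between -0.055 and -0.028 m and y of hook in the frame of clamp between -0.02 and 0.02 m and height (world z) of hook between 0.025 and 0.07 m and contact force between hook and clamp above 2 N); the robot touches nothing.
It fails at once if the hook pushes or pulls on the clamp with more than 20 N (contact force between hook and clamp above 20 N).
It fails at once if the gripper or arm touches the clamp with more than 2 N (contact force between any of the fingers, the arm and clamp above 2 N).
It fails at once if another thing is moved by more than 20 mm (distance of any of dish, dish_small, short_hook, solvent, lens_cell, screw_cup from where it was at the start of the episode above 0.02 m).
It also fails if it takes over 72 s, if anything falls off the work surface, if the arm or the gripper's body presses on something with over 40 N, if the wrist force passes 120 N, or if a joint passes its speed limit or range.

## Working session

There is one attempt and no reset: what is moved stays moved. The work goes in short steps, Python scripts to look and compute and a tool call to move; the robot and the scene stay as the last step left them, time stands still between calls to the robot, and variables do not carry over. Pictures are saved under pics/ and viewed, at most 12 in all, crops included, and the job is handed in when it is done.

Besides the shell and the picture viewer there is one more tool, called after "Emit:" by a JSON object that holds its "method" and its "body". servo_tool: Moves the arm, as the interface text tells. Its arguments: {"type":"object","properties":{"series":{"type":"array"},"claw":{"type":"number"},"grip_force":{"type":"number"}},"required":["series"]}

```bash
mkdir -p pics; cat > h.py <<'E'
import numpy as np, cv2
from station import telemetry, eyes, ticket, recognise, trace
def save(img,name,box=None,s=1):
    if box: img=img[box[1]:box[3],box[0]:box[2]]
    img=cv2.resize(img,None,fx=s,fy=s,interpolation=cv2.INTER_CUBIC)
    cv2.imwrite('pics/'+name,img[:,:,::-1])
def plane(cam,uv,z):
    c=eyes.calibration(cam);R=cv2.Rodrigues(np.array(c['rvec'],float))[0];t=np.array(c['tvec'],float).ravel();K=np.array(c['mtx'])
    o=-R.T@t;uv=np.atleast_2d(np.array(uv,float));out=[]
    for p in uv:
        d=np.linalg.inv(K)@[p[0],p[1],1]
        if cam=='wrist':
            r=np.hypot(d[0],d[1]);d=np.array([d[0]/r*np.sin(r),d[1]/r*np.sin(r),np.cos(r)]) if r>0 else d
        d=R.T@d;out.append(o+d*(z-o[2])/d[2])
    return np.array(out)
def proj(cam,P):
    c=eyes.calibration(cam);R=cv2.Rodrigues(np.array(c['rvec'],float))[0];t=np.array(c['tvec'],float).ravel();K=np.array(c['mtx'])
    out=[]
    for p in np.atleast_2d(P):
        q=R@p+t
        if cam=='wrist':
            r=np.hypot(q[0],q[1]);th=np.arctan2(r,q[2]);x=np.array([q[0]/r*th,q[1]/r*th,1])
        else: x=q/q[2]
        out.append((K@x)[:2])
    return np.array(out)
E
python3 - <<'E'
from h import *
np.set_printoptions(precision=4,suppress=True)
s=telemetry.get_state();print(s['t'],s['eef_pos'],s['ee_rot'],s['force'])
a=eyes.grab_frame('scene');b=eyes.grab_frame('top')
save(a,'s0.png');save(b,'t0.png')
for c in('scene','top'):
    k=eyes.calibration(c);R=cv2.Rodrigues(np.array(k['rvec'],float))[0];print(c,-R.T@np.ravel(k['tvec']),k['mtx'][0][0])
    for n in('hook','clamp','tab_mark','post','short_hook','solvent','screw_cup','dish','dish_small','lens_cell'):
        print(n,[(np.round(d['position'],4).tolist(),round(d['conf'],2)) for d in recognise(c,n)[:2]])
E
```

```text
0.0 [0.2563 0.6239 0.2256] [ 3.14   -0.0001 -0.3899] [-0.66    0.0214 -0.0679]
scene [ 0.921  -0.516   1.0259] 601.3326917127816
hook [([0.6235, 0.1999, 0.0099], 0.77)]
clamp [([0.5717, -0.1215, 0.0088], 0.58)]
tab_mark [([0.517, -0.1327, 0.0643], 0.86)]
post [([0.5753, -0.1193, 0.0112], 0.87)]
short_hook [([0.7317, 0.1685, 0.0046], 0.61)]
solvent [([0.723, 0.3007, 0.0721], 0.63)]
screw_cup [([0.7529, -0.3026, 0.041], 0.71)]
dish [([0.4538, 0.2277, 0.0127], 0.82)]
dish_small [([0.7859, 0.0776, 0.0082], 0.71)]
lens_cell [([0.7674, -0.0225, 0.0127], 0.82)]
top [ 0.5859 -0.0121  0.8379] 447.9888947790273
hook [([0.6206, 0.2003, 0.0115], 0.57)]
clamp [([0.5673, -0.1061, 0.0129], 0.64)]
tab_mark [([0.5113, -0.1318, 0.0782], 0.9)]
post [([0.5718, -0.1063, 0.0098], 0.65), ([0.7843, 0.08, 0.0101], 0.32)]
short_hook []
solvent [([0.7134, 0.3036, 0.076], 0.73)]
screw_cup [([0.7468, -0.2924, 0.0406], 0.93)]
dish [([0.4542, 0.229, 0.0133], 0.9)]
dish_small [([0.7839, 0.0793, 0.0108], 0.73)]
lens_cell [([0.7643, -0.0168, 0.017], 0.62), ([0.6207, 0.2015, 0.0119], 0.52)]
```

View pics/t0.png

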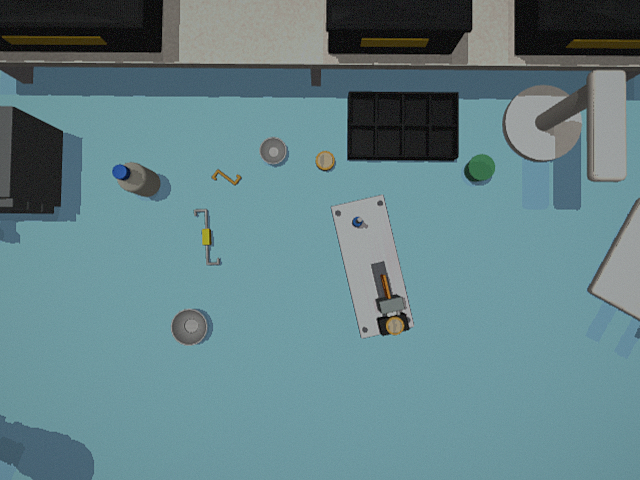

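View pics/s0.png

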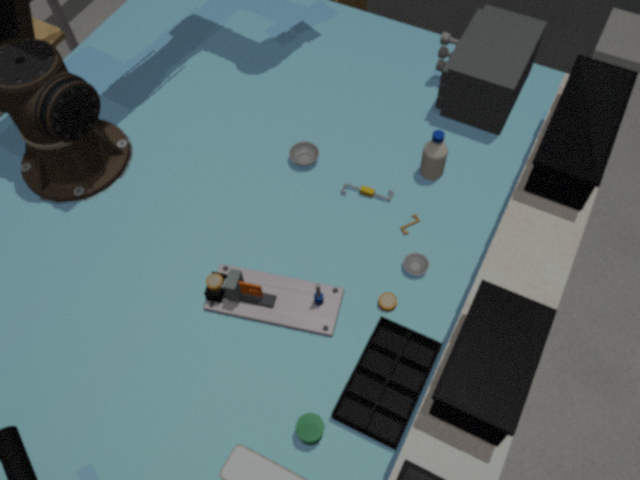

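The top view shows the hook's sleeve at (207,237), with its shank from (205,211) to (209,264). The clamp base runs from (331,207)/(384,195) to (413,326)/(361,338), with the post at (358,222) and the orange tab at (387,287). Next I'll measure the poses numerically.

```bash
python3 - <<'E'
from h import *
np.set_printoptions(precision=4,suppress=True)
b=eyes.grab_frame('top')
m=trace('top','hook')[0]['mask'].astype(np.uint8)
ys,xs=np.nonzero(m);print(len(xs),xs.min(),xs.max(),ys.min(),ys.max())
P=plane('top',np.c_[xs,ys],0.008)[:,:2]
# fit hook model by distance
from scipy.optimize import least_squares
from scipy.spatial import cKDTree
def seg(a,b):n=int(np.hypot(b[0]-a[0],b[1]-a[1]))+1;return np.linspace(a,b,n)
c=[(42,20),(50,20),(50,0),(-50,0),(-50,-20),(-42,-20)]
M=np.vstack([seg(c[i],c[i+1]) for i in range(5)])/1000
from scipy.optimize import minimize
def f(p):
    cc,s=np.cos(p[2]),np.sin(p[2]);Q=M@np.array([[cc,s],[-s,cc]])+p[:2]
    return np.mean(cKDTree(P).query(Q)[0]**2)*1e6+np.mean(cKDTree(Q).query(P)[0]**2)*1e6
r=min((minimize(f,[0.621,0.2,y],method='Nelder-Mead') for y in(-.1,0.07,.2)),key=lambda r:r.fun);print('hook',r.x,r.fun)
hsv=cv2.cvtColor(b,cv2.COLOR_RGB2HSV)
k=(hsv[:,:,1]<70)&(hsv[:,:,2]>90);k[:,:320]=0;k[:,430:]=0;k[:185]=0;k[350:]=0
n,l,st,_=cv2.connectedComponentsWithStats(k.astype(np.uint8));i=1+st[1:,4].argmax();print(st[i])
pts=np.c_[np.nonzero(l==i)[::-1]].astype(np.float32)
mm=trace('top','clamp')[0]['mask'];pts2=np.c_[np.nonzero(mm)[::-1]].astype(np.float32)
for q in(pts,pts2):
    W=plane('top',q,0.012)[:,:2].astype(np.float32);print(cv2.minAreaRect(W*1000))
y=(hsv[:,:,0]>22)&(hsv[:,:,0]<35)&(hsv[:,:,1]>150)
y[:,:190]=0;y[:,225:]=0
yy=np.nonzero(y[220:255]);print('sleeve',plane('top',[yy[1].mean(),yy[0].mean()+220],0.016))
save(b,'t1.png',(325,190,425,345),3.8)
E
```

```text
265 194 218 209 265
hook [0.6205 0.2012 0.0354] 17.073734001005413
[ 331  194   84  145 6256]
((571.0989379882812, -106.87629699707031), (250.6894073486328, 100.66636657714844), 13.679797172546387)
((567.4148559570312, -106.87625885009766), (256.9794006347656, 102.57632446289062), 13.734004974365234)
sleeve [[0.6213 0.1994 0.016 ]]
```

View pics/t1.png

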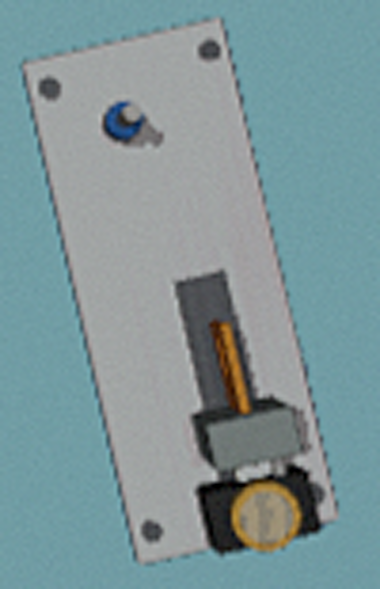

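The crop agrees with the base rectangle I fitted: centre (0.571,-0.107), yaw about 193.7°, with the tab on the +y side and the nest at the near end. Moving over the hook now.

Emit:
{"method": "servo_tool", "body": {"series": [[[35,18,0,0],[35,18,0,0],[35,18,0,0],[35,18,0,0],[35,18,0,0],[35,18,0,0],[35,18,0,0],[35,18,0,0],[35,18,0,0],[35,18,0,0]]], "claw": -0.4}}

```text
t: 2.08
eef_pos: [0.5128, 0.3233, 0.2269]
ee_rot: [-3.141, -0.0, -0.39]
force: [0.4, 0.5, -0.0]
width: 0.0612
gripper_force: 0.0
```

Emit:
{"method": "servo_tool", "body": {"series": [[[30,15,0,0],[30,15,0,0],[30,15,0,0],[30,15,0,0],[29,13,0,0],[0,0,20,-0.108],[0,0,20,-0.108],[0,0,20,-0.108],[0,0,20,-0.108],[0,0,0,0]]]}}

```text
t: 2.92
eef_pos: [0.6197, 0.1995, 0.1421]
ee_rot: [3.139, 0.006, 0.046]
force: [-0.5, -0.5, -0.6]
width: 0.0611
gripper_force: 0.0
```

```bash
python3 - <<'E'
from h import *
np.set_printoptions(precision=4,suppress=True)
s=telemetry.get_state();print(s['t'],s['eef_pos'],s['ee_rot'],s['width'],s['q'])
a=eyes.grab_frame('wrist');k=eyes.calibration('wrist');R=cv2.Rodrigues(np.array(k['rvec'],float))[0];print(-R.T@np.ravel(k['tvec']),R[2],k['mtx'])
print(recognise('wrist','hook')[:2])
save(a,'w0.png')
E
```

```text
2.9167 [0.6197 0.1995 0.1421] [3.1391 0.0063 0.046 ] 0.061076382270619296 [ 0.6097  0.3848 -0.1492 -0.0015 -1.0434  1.0079]
[0.6889 0.2022 0.3011] [-0.2598 -0.0127 -0.9656] [[371.6483   0.     321.8552]
 [  0.     371.6483 250.3807]
 [  0.       0.       1.    ]]
[{'position': [0.6198, 0.1962, 0.0068], 'conf': 0.69}, {'position': [0.6471, -0.0723, 0.009], 'conf': 0.35}]
```

View pics/w0.png

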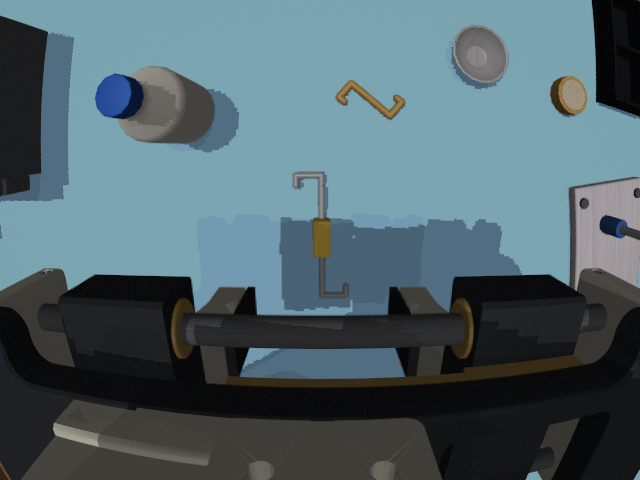

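The wrist view shows the hook between the fingers, with the shank from (322,176) to (323,296) and the sleeve at (321,238).

```bash
python3 - <<'E'
from h import *
np.set_printoptions(precision=4,suppress=True)
p=plane('wrist',[[322,176],[323,296]],0.008);d=p[0]-p[1];print(p,p.mean(0),np.linalg.norm(d),np.arctan2(d[1],d[0]))
print(plane('wrist',[321.5,238],0.013),telemetry.get_state()['eef_pos'])
E
```

```text
[[0.6719 0.2013 0.008 ]
 [0.5708 0.1965 0.008 ]] [0.6213 0.1989 0.008 ] 0.10117901349064273 0.04758147356462301
[[0.6226 0.1998 0.013 ]] [0.6219 0.2005 0.1464]
```

Emit:
{"method": "servo_tool", "body": {"series": [[[0,1.5,20,0],[0,0,20,0],[0,0,20,0],[0,0,20,0],[0,0,20,0],[0,0,15,0],[0,0,10,0],[0,0,8,0],[0,0,6,0],[0,0,0,0]]]}}

```text
t: 3.85
eef_pos: [0.622, 0.1992, 0.0072]
ee_rot: [3.141, 0.0, 0.041]
force: [0.5, -0.1, -1.0]
width: 0.0615
gripper_force: 0.0
```

Emit:
{"method": "servo_tool", "body": {"series": [[[0,0,2,0],[0,0,2,0],[0,0,0,0],[0,0,0,0],[0,0,0,0],[0,0,0,0],[0,0,0,0],[0,0,0,0],[0,0,0,0],[0,0,0,0]]], "claw": 0.9, "grip_force": 40}}

```text
t: 4.68
eef_pos: [0.6221, 0.1992, 0.0037]
ee_rot: [-3.142, -0.0, 0.042]
force: [0.2, 0.5, -0.1]
width: 0.0137
gripper_force: 40.0
```

Emit:
{"method": "servo_tool", "body": {"series": [[[0,0,-10,0],[0,0,-20,0],[0,0,-20,-0.0985],[0,0,-10,-0.0985],[-22.4,16.5,0,0],[-22.4,16.5,0,0],[-22.4,16.5,0,0],[-22.4,16.5,0,0],[-22.4,16.5,0,0],[-22.4,16.5,0,0]]]}}

```text
t: 5.52
eef_pos: [0.514, 0.0703, 0.0642]
ee_rot: [-3.142, -0.001, 0.239]
force: [-0.2, -0.4, -0.4]
width: 0.0139
gripper_force: 40.0
```

Emit:
{"method": "servo_tool", "body": {"series": [[[-22.4,16.5,0,0],[-22.4,16.5,0,0],[-22.4,16.5,0,0],[-22.2,16.4,0,0],[0,0,11,0],[0,0,11,0],[0,0,11,0],[0,0,0,0],[0,0,0,0],[0,0,0,0]]]}}

```text
t: 6.35
eef_pos: [0.4441, -0.0139, 0.0312]
ee_rot: [3.142, -0.001, 0.239]
force: [-0.1, 0.6, -0.3]
width: 0.0137
gripper_force: 40.0
```

```bash
python3 - <<'E'
from h import *
np.set_printoptions(precision=4,suppress=True)
s=telemetry.get_state();print(s['t'],s['eef_pos'],s['ee_rot'],s['width'],s['force'])
a=eyes.grab_frame('wrist')
for n in('tab_mark','post'):
  print(n,recognise('wrist',n)[:2])
np.save('w1.npy',a)
k=eyes.calibration('wrist');np.save('k1.npy',np.r_[np.ravel(k['rvec']),np.ravel(k['tvec'])])
save(a,'w1.png')
E
```

```text
6.35 [ 0.4441 -0.0139  0.0312] [ 3.1416 -0.0006  0.2395] 0.01370970646264651 [-0.1058  0.5693 -0.28  ]
tab_mark [{'position': [0.5164, -0.1248, 0.0549], 'conf': 0.95}, {'position': [0.5404, -0.111, 0.013], 'conf': 0.6}]
post [{'position': [0.5414, -0.1125, 0.0127], 'conf': 0.67}]
```

View pics/w1.png

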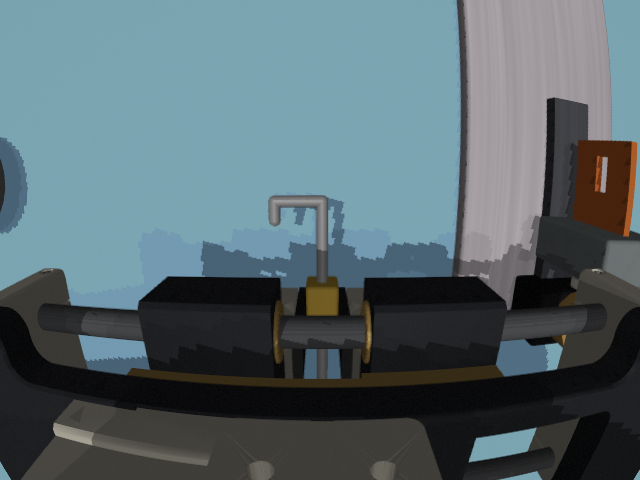

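The wrist view now shows the tab at about (605,185) and its hole at about (601,173). The hook is held straight, with its curl at (275,220). I'll zoom in on the tab.

```bash
python3 - <<'E'
from h import *
save(np.load('w1.npy'),'w1z.png',(540,125,640,245),4.8)
E
```

```text
(no output)
```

View pics/w1z.png

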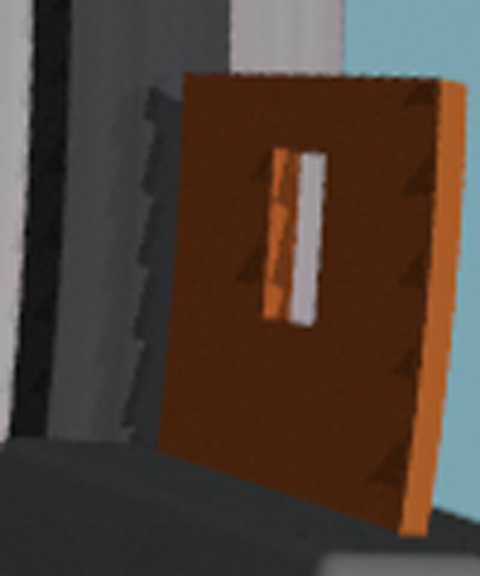

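```bash
cat > fit.py <<'E'
from h import *
from scipy.optimize import least_squares
np.set_printoptions(precision=2,suppress=True)
k=np.load('k1.npy');K=eyes.calibration('wrist')['mtx'];R=cv2.Rodrigues(k[:3])[0];t=k[3:]
def pj(P):
    q=P@R.T+t;r=np.hypot(q[:,0],q[:,1]);th=np.arctan2(r,q[:,2]);x=np.c_[q[:,:2]/r[:,None]*th[:,None],np.ones(len(P))]
    return (x@np.array(K).T)[:,:2]
psi=np.deg2rad(193.7);C=np.array([.571,-.1069])
def w(p,ps=psi):
    p=np.atleast_2d(p)/1000;X=np.array([np.cos(ps),np.sin(ps)]);Y=np.array([-X[1],X[0]])
    return np.c_[C+p[:,:1]*X+p[:,1:2]*Y,p[:,2]]
crop=np.array([(184,73),(441,80),(275,148),(326,153),(263,318),(314,326),(464,87)])
uv=(crop+0.5)/4.8+[540,125]-0.5
def model(p):  # dx,dy,hz
    dx,dy,h=p[:3]
    return np.array([(17+dx,8+dy,h-20),(17+dx,8+dy,h+20),(24.5+dx,8+dy,h-4),(24.5+dx,8+dy,h+4),(41.5+dx,8+dy,h-4),(41.5+dx,8+dy,h+4),(17+dx,12+dy,h+20)])
for free in(3,4):
    f=lambda p:(pj(w(model(p),psi+(p[3] if free==4 else 0)))-uv).ravel()
    r=least_squares(f,[0,0,56]+([0] if free==4 else []));J=np.linalg.inv(r.jac.T@r.jac);print(r.x,'rms',np.sqrt(np.mean(r.fun**2)),'sd',np.sqrt(np.diag(J))*0.5)
for dy in(-4,-2,0,2,4):
    r=least_squares(lambda p:(pj(w(model([p[0],dy,p[1]])))-uv).ravel(),[0,56]);print(dy,r.x,np.sqrt(np.mean(r.fun**2)))
# base edge y=-50,z=12 and hook
print(pj(w([(0,-50,12),(40,-50,12),(80,-50,12)])))
E
python3 fit.py; python3 - <<'E'
from h import *
a=np.load('w1.npy').astype(int)
for r in(60,120,180):print(r,a[r,452:480].tolist()[::2])
E
```

```text
[ 1.26  3.32 45.53] rms 0.22214286703904257 sd [0.1  0.89 0.93]
[ 1.29  3.25 45.55  0.  ] rms 0.22084220544336397 sd [0.19 0.98 0.93 0.01]
-4 [ 1.65 53.1 ] 1.187149198897625
-2 [ 1.54 51.04] 0.8635956506112012
0 [ 1.44 48.97] 0.5590217973056717
2 [ 1.33 46.9 ] 0.29964047655521425
4 [ 1.23 44.83] 0.2442694739999522
[[464.72  91.76]
 [463.47 171.36]
 [458.2  249.65]]
60 [[123, 165, 178], [123, 165, 178], [123, 165, 177], [120, 162, 177], [69, 76, 82], [55, 53, 55], [67, 63, 66], [102, 98, 100], [142, 138, 141], [166, 159, 163], [166, 161, 164], [162, 156, 160], [164, 158, 161], [162, 156, 160]]
120 [[123, 165, 177], [122, 164, 177], [123, 165, 178], [123, 164, 177], [94, 120, 136], [61, 59, 61], [65, 62, 64], [78, 75, 77], [130, 125, 127], [155, 149, 153], [165, 159, 164], [164, 157, 161], [165, 158, 164], [163, 157, 161]]
180 [[122, 165, 177], [123, 164, 178], [116, 155, 178], [113, 152, 174], [60, 57, 59], [62, 60, 61], [64, 61, 62], [124, 119, 123], [142, 138, 141], [164, 158, 163], [164, 157, 161], [165, 160, 164], [165, 160, 164], [163, 157, 161]]
```

Emit:
{"method": "servo_tool", "body": {"series": [[[0,0,-25,0],[0,0,-25,0],[0,0,-25,0],[0,0,-15,0],[0,25,0,0],[0,25,0,0],[0,25,0,0],[0,25,0,0],[0,0,0,0],[0,0,0,0]]]}}

```text
t: 7.33
eef_pos: [0.4673, -0.1121, 0.1207]
ee_rot: [-3.142, -0.0, 0.237]
force: [-0.5, 0.8, -0.2]
width: 0.0134
gripper_force: 40.0
```

```bash
python3 - <<'E'
from h import *
np.set_printoptions(precision=4,suppress=True)
s=telemetry.get_state();print(s['t'],s['eef_pos'],s['ee_rot'],s['width'],s['force'])
a=eyes.grab_frame('wrist');np.save('w2.npy',a)
k=eyes.calibration('wrist');np.save('k2.npy',np.r_[np.ravel(k['rvec']),np.ravel(k['tvec'])])
save(a,'w2.png',(280,20,530,220),3.2)
E
```

```text
7.3333 [ 0.4673 -0.1121  0.1207] [-3.1415 -0.      0.2368] 0.01341156931075705 [-0.5188  0.7981 -0.2346]
```

View pics/w2.png

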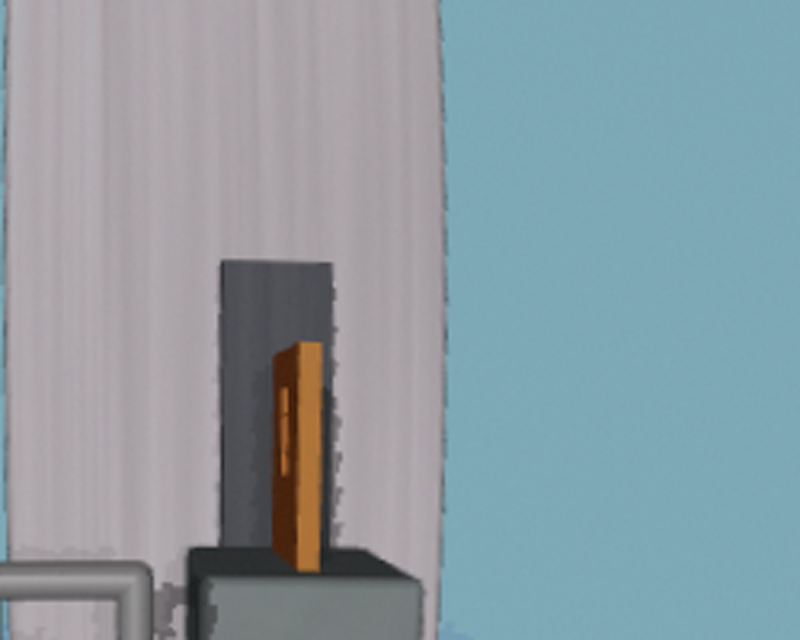

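The crop shows the tab's top edge at crop x 299–322 and row 343, its lower front edge at x 274, the slot at x 281–289, and the base edges at x 8 and 443. I'll fit both views together.

```bash
cat > fit2.py <<'E'
from fit import *
k2=np.load('k2.npy');R2=cv2.Rodrigues(k2[:3])[0]
def pj2(P):
    global R,t
    import fit
    fit.R,fit.t=R2,k2[3:]
    o=fit.pj(P);fit.R,fit.t=cv2.Rodrigues(k[:3])[0],k[3:];return o
uv2=(np.array([(299.,343),(322,343),(274,353)])+.5)/3.2+[280,20]-.5
eL,eR=((np.array([8,442.5])+.5)/3.2+280-.5)
def res(p,base=True):
    dx,dy,h,a=p
    r=[(pj(w(model(p),psi+a))-uv).ravel()]
    T=np.array([(17+dx,8+dy,h+20),(17+dx,12+dy,h+20),(17+dx,8+dy,h-20)])
    r.append((pj2(w(T,psi+a))-uv2).ravel())
    if base:
        e=pj2(w([(10+dx,-50+dy,12),(10+dx,50+dy,12)],psi+a));r.append([e[0,0]-eL,e[1,0]-eR])
        e=pj(w([(12+dx,-50+dy,12)],psi+a));r.append([e[0,0]-466.5])
    return np.concatenate(r)
for b in(True,False):
    r=least_squares(res,[0,0,48,0],args=(b,));print('joint',b,r.x,np.sqrt(np.mean(r.fun**2)));print(r.fun)
E
python3 fit2.py|grep -A4 joint
```

```text
joint True [ 1.52  1.02 47.57  0.01] 0.7012415525424189
[-0.41 -0.05 -0.2  -0.31 -0.28  0.24 -0.24  0.02  0.1   0.29 -0.05  0.81
  0.71 -0.54  0.09 -0.56 -0.06 -0.42 -0.25  0.62 -1.91  2.11  0.46]
joint False [ 1.46  1.25 47.45  0.01] 0.3746965917128061
[-0.34 -0.04 -0.18 -0.3  -0.27  0.22 -0.24  0.01  0.    0.24 -0.16  0.75
  0.72 -0.49  0.32 -0.56  0.17 -0.39 -0.05  0.61]
```

```bash
cat > hk.py <<'E'
from fit import *
tc=np.array([.4441,-.0139,.0312])
a=np.load('w1.npy');g=cv2.cvtColor(a,cv2.COLOR_RGB2GRAY)
o=-R.T@t
def pl(uv,z):
    d=np.linalg.inv(np.array(K))@[uv[0],uv[1],1];r=np.hypot(*d[:2]);d=R.T@np.array([d[0]/r*np.sin(r),d[1]/r*np.sin(r),np.cos(r)]);return o+d*(z-o[2])/d[2]
ps=.239;X=np.array([np.cos(ps),np.sin(ps)]);Y=np.array([np.sin(ps),-np.cos(ps)])
for z in(.0335,.0355,.0375):
  for p in[(323,201),(275,201),(275,221),(322,240)]:
    q=(pl(p,z)[:2]-tc[:2])*1000;print(z,p,q@X,q@Y)
E
python3 hk.py|grep '('; python3 - <<'E'
import numpy as np
a=np.load('w1.npy').mean(2).astype(int)
print(a[190:214,300]);print(a[240,310:336]);print(a[212,264:288]);print(a[212:232,275])
print(a[265,310:336])
E
python3 fit2.py|tail -5|head -1; python3 -c "
import sys;sys.path.insert(0,'.')
from fit2 import *
print('yaw',r.x[3])"|grep yaw
```

```text
0.0335 (323, 201) 47.860291471026486 0.9128693690605971
0.0335 (275, 201) 47.95535317677577 -19.25687550155337
0.0335 (275, 221) 39.39303800826257 -19.45217774146372
0.0335 (322, 240) 31.09435639831332 0.5091161079343054
0.0355 (323, 201) 48.112173449328694 0.9065646854303921
0.0355 (275, 201) 48.20600550188903 -19.002278164719282
0.0355 (275, 221) 39.754446584466166 -19.19505410847067
0.0355 (322, 240) 31.563111042259223 0.5080341002612014
0.0375 (323, 201) 48.36405542763079 0.9002600018001572
0.0375 (275, 201) 48.45665782700234 -18.747680827885187
0.0375 (275, 221) 40.11585516066982 -18.937930475477607
0.0375 (322, 240) 32.03186568620512 0.5069520925880983
[155 155 154 156 152 106  92 106 117 130 151 155 142 129 116 104  88  83
 107 106 107 107 107 107]
[148 148 148 148 149 128 105  98 112 121 131 139 139 131 120 109  95  77
 135 148 149 148 149 147 103  95]
[155 155 155 154 119 107 114 125 132 142 145 134 118 107  94  74 108 148
 148 148 149 148 152 154]
[134 134 133 134 136 134 135 136 135 134 125 114 103  96 129 156 155 155
 155 149]
[95 95 96 96 96 96 79 57 65 70 73 80 84 81 75 69 66 65 89 96 96 96 95 96
 96 96]
[-0.41 -0.05 -0.2  -0.31 -0.28  0.24 -0.24  0.02  0.1   0.29 -0.05  0.81
yaw 0.00756071889959992
```

Emit:
{"method": "servo_tool", "body": {"series": [[[0,0,0,-0.0095],[19.2,-0.9,0,0],[19.2,-0.9,0,0],[19.2,-0.9,0,0],[19.2,-0.9,0,0],[19.2,-0.9,0,0],[19.1,-0.8,0,0],[0,0,0,0],[0,0,0,0],[0,0,0,0]]]}}

```text
t: 8.22
eef_pos: [0.5769, -0.077, 0.1203]
ee_rot: [-3.141, 0.001, 0.25]
force: [-0.6, -0.0, -0.3]
width: 0.0134
gripper_force: 40.0
```

Emit:
{"method": "servo_tool", "body": {"series": [[[0,0,15,0],[0,0,15,0],[0,0,15,0],[0,0,12,0],[0,0,10,0],[0,0,6,0],[0,0,3,0],[0,0,1.5,0],[0,0,0,0],[0,0,0,0]]]}}

```text
t: 9.05
eef_pos: [0.578, -0.0777, 0.0437]
ee_rot: [3.141, -0.001, 0.249]
force: [-0.6, -0.1, -0.4]
width: 0.0136
gripper_force: 40.0
```

```bash
python3 - <<'E'
from h import *
np.set_printoptions(precision=5,suppress=True)
s=telemetry.get_state();print(s['t'],s['eef_pos'],s['ee_rot'],s['width'],s['force'])
a=eyes.grab_frame('scene');b=eyes.grab_frame('top')
A=cv2.resize(a[255:335,195:355],None,fx=4,fy=4,interpolation=cv2.INTER_CUBIC)
B=cv2.resize(b[190:345,290:450],None,fx=1.7,fy=1.7,interpolation=cv2.INTER_CUBIC)
im=np.zeros((600,640,3),np.uint8);im[:320]=A;im[320:320+B.shape[0],:B.shape[1]]=B
save(im,'p3.png')
E
```

```text
9.05 [ 0.578   -0.07769  0.04365] [ 3.14142 -0.00095  0.24882] 0.013571659731139996 [-0.57566 -0.11413 -0.42155]
```

View pics/p3.png

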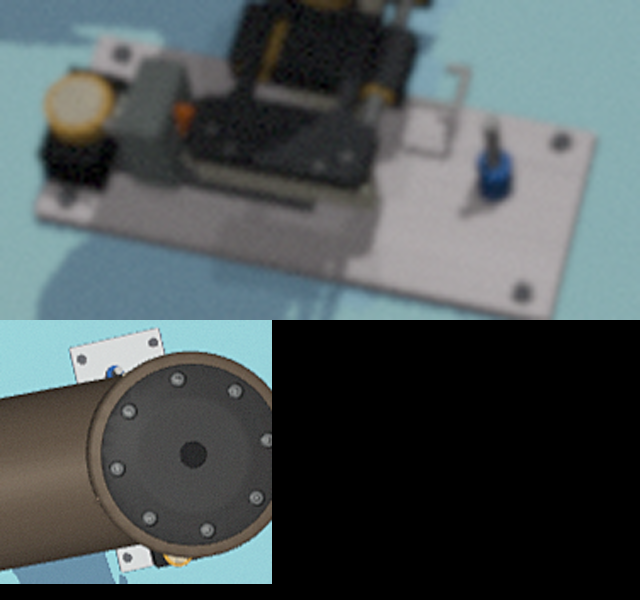

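Emit:
{"method": "servo_tool", "body": {"series": [[[-0.6,2,0.4,0],[0,2,0,0],[0,2,0,0],[0,2,0,0],[0,1,0,0],[0,1,0,0],[0,0,0,0],[0,0,0,0],[0,0,0,0],[0,0,0,0]]]}}

```text
t: 9.98
eef_pos: [0.5795, -0.0875, 0.0427]
ee_rot: [3.142, 0.0, 0.249]
force: [0.3, 0.1, -0.5]
width: 0.0137
gripper_force: 40.0
```

Emit:
{"method": "servo_tool", "body": {"series": [[[0,0.5,0,0],[0,0.5,0,0],[0,0.5,0,0],[0,0.5,0,0],[0,0,0,0],[0,0,0,0],[0,0,0,0],[0,0,0,0],[0,0,0,0],[0,0,0,0]]]}}

```text
t: 10.82
eef_pos: [0.5799, -0.0895, 0.0427]
ee_rot: [3.142, 0.0, 0.249]
force: [-0.2, 0.5, -0.0]
width: 0.0134
gripper_force: 40.0
```

Emit:
{"method": "servo_tool", "body": {"series": [[[0,0.5,0,0],[0,0.5,0,0],[0,0,0,0],[0,0,0,0],[0,0,0,0],[0,0,0,0],[0,0,0,0],[0,0,0,0],[0,0,0,0],[0,0,0,0]]]}}

```text
t: 11.65
eef_pos: [0.5802, -0.0905, 0.0427]
ee_rot: [3.142, 0.0, 0.249]
force: [-0.9, 0.5, -0.5]
width: 0.0137
gripper_force: 40.0
```

Emit:
{"method": "servo_tool", "body": {"series": [[[0.3,0,-0.4,0],[0,0.5,0,0],[0,0.5,0,0],[0,0,0,0],[0,0,0,0],[0,0,0,0],[0,0,0,0],[0,0,0,0],[0,0,0,0],[0,0,0,0]]]}}

```text
t: 12.48
eef_pos: [0.5807, -0.0914, 0.0431]
ee_rot: [3.142, 0.0, 0.249]
force: [0.3, -0.2, -0.2]
width: 0.0135
gripper_force: 40.0
```

Emit:
{"method": "servo_tool", "body": {"series": [[[0,0.5,0,0],[0,0.5,0,0],[0,0,0,0],[0,0,0,0],[0,0,0,0],[0,0,0,0],[0,0,0,0],[0,0,0,0],[0,0,0,0],[0,0,0,0]]]}}

```text
t: 13.32
eef_pos: [0.581, -0.0923, 0.0431]
ee_rot: [-3.142, 0.0, 0.249]
force: [0.3, -0.2, -0.5]
width: 0.0132
gripper_force: 40.0
```

Emit:
{"method": "servo_tool", "body": {"series": [[[0,0.5,0,0],[0,0.5,0,0],[0,0,0,0],[0,0,0,0],[0,0,0,0],[0,0,0,0],[0,0,0,0],[0,0,0,0],[0,0,0,0],[0,0,0,0]]]}}

```text
t: 14.15
eef_pos: [0.5812, -0.0933, 0.0431]
ee_rot: [-3.142, 0.0, 0.249]
force: [0.1, -0.0, -0.9]
width: 0.0135
gripper_force: 40.0
```

Emit:
{"method": "servo_tool", "body": {"series": [[[0,0.5,0,0],[0,0.5,0,0],[0,0,0,0],[0,0,0,0],[0,0,0,0],[0,0,0,0],[0,0,0,0],[0,0,0,0],[0,0,0,0],[0,0,0,0]]]}}

```text
t: 14.98
eef_pos: [0.5815, -0.0942, 0.043]
ee_rot: [-3.142, 0.0, 0.249]
force: [-0.0, -0.8, -1.1]
width: 0.0137
gripper_force: 40.0
```

Emit:
{"method": "servo_tool", "body": {"series": [[[0,0.5,0,0],[0,0.5,0,0],[0,0.5,0,0],[0,0,0,0],[0,0,0,0],[0,0,0,0],[0,0,0,0],[0,0,0,0],[0,0,0,0],[0,0,0,0]]]}}

```text
t: 15.82
eef_pos: [0.5819, -0.0957, 0.0431]
ee_rot: [3.142, 0.0, 0.249]
force: [0.7, -0.6, -0.1]
width: 0.0136
gripper_force: 40.0
```

Emit:
{"method": "servo_tool", "body": {"series": [[[0,0.5,0,0],[0,0.5,0,0],[0,0.5,0,0],[0,0.5,0,0],[0,0,0,0],[0,0,0,0],[0,0,0,0],[0,0,0,0],[0,0,0,0],[0,0,0,0]]]}}

```text
t: 16.65
eef_pos: [0.5823, -0.0977, 0.0431]
ee_rot: [-3.142, 0.0, 0.249]
force: [0.2, -0.1, -0.4]
width: 0.0135
gripper_force: 40.0
```

Emit:
{"method": "servo_tool", "body": {"series": [[[0,0.5,0,0],[0,0.5,0,0],[0,0.5,0,0],[0,0.5,0,0],[0,0.5,0,0],[0,0.5,0,0],[0,0.5,0,0],[0,0.5,0,0],[0,0.5,0,0],[0,0,0,0]]]}}

```text
t: 17.48
eef_pos: [0.5835, -0.1021, 0.043]
ee_rot: [3.142, 0.0, 0.249]
force: [-0.5, 0.2, -0.3]
width: 0.0133
gripper_force: 40.0
```

Emit:
{"method": "servo_tool", "body": {"series": [[[1,0,0,0],[1,0,0,0],[1,0,0,0],[1,0,0,0],[0,0,0,0],[0,0,0,0],[0,0,0,0],[0,0,0,0],[0,0,0,0],[0,0,0,0]]]}}

```text
t: 18.32
eef_pos: [0.5873, -0.101, 0.0431]
ee_rot: [-3.142, 0.0, 0.249]
force: [-0.5, -0.7, -1.1]
width: 0.0134
gripper_force: 40.0
```

Emit:
{"method": "servo_tool", "body": {"series": [[[1,0,0,0],[1,0,0,0],[1,0,0,0],[1,0,0,0],[0,0,0,0],[0,0,0,0],[0,0,0,0],[0,0,0,0],[0,0,0,0],[0,0,0,0]]]}}

```text
t: 19.15
eef_pos: [0.5911, -0.1001, 0.043]
ee_rot: [-3.142, 0.0, 0.249]
force: [0.2, -0.6, -0.3]
width: 0.0135
gripper_force: 40.0
```

Emit:
{"method": "servo_tool", "body": {"series": [[[0,1.5,0,0.0305],[0,1.5,0,0.0305],[0,1.5,0,0.0305],[0,1.5,0,0.0305],[0,1.5,0,0.0305],[0,1.5,0,0.0305],[0,1.5,0,0.0305],[0,1.5,0,0.0305],[0,0,0,0],[0,0,0,0]]]}}

```text
t: 19.98
eef_pos: [0.5929, -0.1119, 0.0431]
ee_rot: [-3.142, -0.0, 0.005]
force: [0.4, -0.4, -0.4]
width: 0.0136
gripper_force: 40.0
```

Emit:
{"method": "servo_tool", "body": {"series": [[[0.97,-0.24,0,0],[0.97,-0.24,0,0],[0.97,-0.24,0,0],[0.97,-0.24,0,0],[0,0,0,0],[0,0,0,0],[0,0,0,0],[0,0,0,0],[0,0,0,0],[0,0,0,0]]]}}

```text
t: 20.82
eef_pos: [0.5968, -0.1109, 0.0431]
ee_rot: [-3.142, -0.0, 0.005]
force: [0.2, -0.6, -1.0]
width: 0.0135
gripper_force: 40.0
```

Emit:
{"method": "servo_tool", "body": {"series": [[[0.97,-0.24,0,0],[0.97,-0.24,0,0],[0.97,-0.24,0,0],[0.97,-0.24,0,0],[0,0,0,0],[0,0,0,0],[0,0,0,0],[0,0,0,0],[0,0,0,0],[0,0,0,0]]]}}

```text
t: 21.65
eef_pos: [0.6005, -0.11, 0.043]
ee_rot: [3.142, 0.0, 0.005]
force: [-4.4, -2.3, 0.4]
width: 0.0138
gripper_force: 40.0
```

Emit:
{"method": "servo_tool", "body": {"series": [[[1.21,-0.3,0,0],[1.21,-0.3,0,0],[1.21,-0.3,0,0],[1.21,-0.3,0,0],[1.21,-0.3,0,0],[1.21,-0.3,0,0],[1.21,-0.3,0,0],[1.21,-0.3,0,0],[1.21,-0.3,0,0],[0,0,0,0]]]}}

```text
t: 22.48
eef_pos: [0.6112, -0.1073, 0.0428]
ee_rot: [3.141, 0.001, 0.005]
force: [-5.2, -1.7, -0.1]
width: 0.0138
gripper_force: 40.0
```

Emit:
{"method": "servo_tool", "body": {"series": [[[1.21,-0.3,0,0],[1.21,-0.3,0,0],[1.21,-0.3,0,0],[1.21,-0.3,0,0],[1.21,-0.3,0,0],[1.21,-0.3,0,0],[1.21,-0.3,0,0],[1.21,-0.3,0,0],[1.21,-0.3,0,0],[0,0,0,0]]]}}

```text
t: 23.32
eef_pos: [0.6214, -0.1048, 0.0427]
ee_rot: [3.141, 0.002, 0.005]
force: [-7.1, -3.5, 0.2]
width: 0.0133
gripper_force: 40.0
```

```bash
cat > where.py <<'E'
from h import *
np.set_printoptions(precision=2,suppress=True)
s=telemetry.get_state();p=np.array(s['eef_pos'])[:2]*1000;y=s['ee_rot'][2]
X=np.array([np.cos(y),np.sin(y)]);Y=np.array([np.sin(y),-np.cos(y)])
h=p-1.8*X+.6*Y
g=np.deg2rad(194.13);xc=np.array([np.cos(g),np.sin(g)]);yc=np.array([-xc[1],xc[0]])
f=lambda q:np.array([(q-[571,-106.9])@xc,(q-[571,-106.9])@yc])-[1.5,1.15]
# nominal clamp coords; hook local +x = -X, +y = Y
for n,a in dict(centre=(0,0),corner=(50,0),fcorner=(-50,0),fleg=(-50,-20),ftip=(-42,-20)).items(): print(n,f(h-a[0]*X+a[1]*Y))
F=np.array(s['force']);print('t',s['t'],'F',F[:2]@xc,F[:2]@yc,F[2],'M',np.array(s['moment']),'yaw err',y-(g-np.pi))
E
python3 where.py
```

```text
centre [-48.98   9.26]
corner [-0.43 -2.73]
fcorner [-97.52  21.24]
fleg [-102.31    1.82]
ftip [-94.55  -0.09]
t 23.3167 F 7.722057277279815 1.668648913666939 0.1898251553607493 M [-1.2   2.63  0.03] yaw err -0.24208223910845716
```

Emit:
{"method": "servo_tool", "body": {"series": [[[0.8,0.8,0,0],[0.8,0.8,0,0],[0.8,0.8,0,0],[0,0,0,0],[0,0,0,0],[0,0,0,0],[0,0,0,0],[0,0,0,0],[0,0,0,0],[0,0,0,0]]]}}

```text
t: 24.15
eef_pos: [0.623, -0.1063, 0.0423]
ee_rot: [-3.141, 0.004, 0.004]
force: [-8.1, 1.9, 0.3]
width: 0.0138
gripper_force: 40.0
```

Emit:
{"method": "servo_tool", "body": {"series": [[[0,-1.5,0,-0.0305],[0,-1.5,0,-0.0305],[0,-1.5,0,-0.0305],[0,-1.5,0,-0.0305],[0,0,0,0],[0,0,0,0],[0,0,0,0],[0,0,0,0],[0,0,0,0],[0,0,0,0]]]}}

```text
t: 24.98
eef_pos: [0.6226, -0.1003, 0.0422]
ee_rot: [-3.14, 0.004, 0.126]
force: [-9.3, 1.7, 0.9]
width: 0.0136
gripper_force: 40.1
```

```bash
python3 where.py
```

```text
centre [-51.27   5.43]
corner [-1.63 -0.6 ]
fcorner [-100.9    11.46]
fleg [-103.32   -8.39]
ftip [-95.37  -9.35]
t 24.9833 F 8.612607679161313 -3.906524641602324 0.9479469866045576 M [ 0.65  3.33 -0.25] yaw err -0.12093545704710262
```

Emit:
{"method": "servo_tool", "body": {"series": [[[0,-1.4,0,-0.0305],[0,-1.4,0,-0.0305],[0,-1.4,0,-0.0305],[0,-1.4,0,-0.0295],[0,0,0,0],[0,0,0,0],[0,0,0,0],[0,0,0,0],[0,0,0,0],[0,0,0,0]]]}}

```text
t: 25.82
eef_pos: [0.6215, -0.0949, 0.0422]
ee_rot: [-3.14, 0.004, 0.247]
force: [-8.8, 1.6, 0.1]
width: 0.0137
gripper_force: 40.1
```

```bash
python3 - <<'E'
import where
from h import *
a=eyes.grab_frame('scene');b=eyes.grab_frame('wrist')
A=cv2.resize(a[255:335,195:355],None,fx=4,fy=4,interpolation=cv2.INTER_CUBIC)
B=cv2.resize(b[100:310,180:500],(640,420)[:2],interpolation=cv2.INTER_CUBIC)[:280]
save(np.vstack([A,B]),'p4.png')
E
```

```text
centre [-51.61   0.13]
corner [-1.61  0.12]
fcorner [-101.61    0.13]
fleg [-101.61  -19.87]
ftip [-93.61 -19.87]
t 25.8167 F 8.14775244178958 -3.731719586683329 0.051665283959937414 M [ 0.5   3.25 -0.3 ] yaw err -8.139865019396453e-05
```

View pics/p4.png

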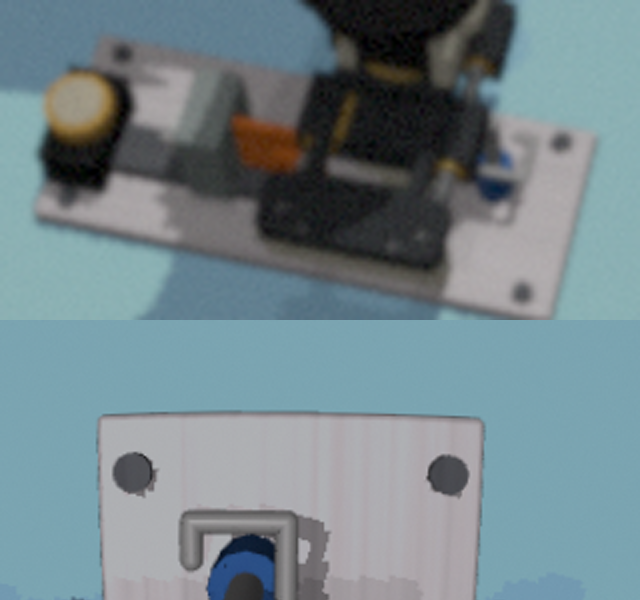

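The curl is behind the post: in the wrist crop the post top is at (245,590), between the shank at x≈287 and the curl tip at (192,565). Now I'll ease the hook back onto the post.

Emit:
{"method": "servo_tool", "body": {"series": [[[-1,0,0,0],[-1,0,0,0],[-1,0,0,0],[-1,0,0,0],[-1,0,0,0],[-1,0,0,0],[-1,0,0,0],[-1,0,0,0],[0,0,0,0],[0,0,0,0]]]}}

```text
t: 26.75
eef_pos: [0.6142, -0.0967, 0.0423]
ee_rot: [-3.14, 0.003, 0.247]
force: [-7.1, 0.8, -0.7]
width: 0.0135
gripper_force: 40.1
```

Emit:
{"method": "servo_tool", "body": {"series": [[[-0.5,0,0,0],[-0.5,0,0,0],[0,0,0,0],[0,0,0,0],[0,0,0,0],[0,0,0,0],[0,0,0,0],[0,0,0,0],[0,0,0,0],[0,0,0,0]]]}}

```text
t: 27.58
eef_pos: [0.6133, -0.0969, 0.0423]
ee_rot: [-3.14, 0.003, 0.247]
force: [-7.8, 2.1, -0.1]
width: 0.0138
gripper_force: 40.1
```

```bash
python3 where.py
```

```text
centre [-43.19   0.1 ]
corner [6.81 0.1 ]
fcorner [-93.19   0.1 ]
fleg [-93.19 -19.9 ]
ftip [-85.19 -19.9 ]
t 27.5833 F 7.073013419538159 -3.973907600021164 -0.12470077955828811 M [ 0.7   2.81 -0.29] yaw err 8.263169603517362e-05
```

Emit:
{"method": "servo_tool", "body": {"series": [[[-0.5,-0.5,0,0],[-0.5,-0.5,0,0],[0,0,0,0],[0,0,0,0],[0,0,0,0],[0,0,0,0],[0,0,0,0],[0,0,0,0],[0,0,0,0],[0,0,0,0]]]}}

```text
t: 28.42
eef_pos: [0.6123, -0.0967, 0.0424]
ee_rot: [-3.141, 0.002, 0.247]
force: [-6.7, 0.1, 0.3]
width: 0.0132
gripper_force: 40.0
```

Emit:
{"method": "servo_tool", "body": {"series": [[[-0.5,0,0,0],[0,0,0,0],[0,0,0,0],[0,0,0,0],[0,0,0,0],[0,0,0,0],[0,0,0,0],[0,0,0,0],[0,0,0,0],[0,0,0,0]]]}}

```text
t: 29.25
eef_pos: [0.6119, -0.0967, 0.0425]
ee_rot: [-3.141, 0.002, 0.247]
force: [-6.5, -0.8, -0.8]
width: 0.0137
gripper_force: 40.0
```

```bash
python3 where.py
```

```text
centre [-41.85  -0.41]
corner [ 8.15 -0.39]
fcorner [-91.85  -0.42]
fleg [-91.84 -20.42]
ftip [-83.84 -20.42]
t 29.25 F 6.482238497315226 -0.8444364515470811 -0.7636028426846049 M [-0.2   2.54 -0.11] yaw err 0.00038217507464777256
```

Force still comes from the tab only, so I'll continue in small steps.

Emit:
{"method": "servo_tool", "body": {"series": [[[-0.5,0,0,0],[0,0,0,0],[-0.3,0,0,0],[0,0,0,0],[0,0,0,0],[0,0,0,0],[0,0,0,0],[0,0,0,0],[0,0,0,0],[0,0,0,0]]]}}

```text
t: 30.08
eef_pos: [0.6117, -0.0968, 0.0425]
ee_rot: [-3.141, 0.001, 0.247]
force: [-5.4, -0.8, -1.6]
width: 0.0137
gripper_force: 40.0
```

Emit:
{"method": "servo_tool", "body": {"series": [[[-0.5,0,0,0],[0,0,0,0],[0,0,0,0],[0,0,0,0],[0,0,0,0],[0,0,0,0],[0,0,0,0],[0,0,0,0],[0,0,0,0],[0,0,0,0]]]}}

```text
t: 30.92
eef_pos: [0.6116, -0.097, 0.0427]
ee_rot: [-3.141, 0.0, 0.247]
force: [-4.8, 1.6, -3.8]
width: 0.0133
gripper_force: 40.0
```

Emit:
{"method": "servo_tool", "body": {"series": [[[-0.5,0,0.2,0],[0,0,0,0],[-0.5,0,0,0],[0,0,0,0],[0,0,0,0],[0,0,0,0],[0,0,0,0],[0,0,0,0],[0,0,0,0],[0,0,0,0]]]}}

```text
t: 31.75
eef_pos: [0.6114, -0.0972, 0.0429]
ee_rot: [-3.142, -0.001, 0.248]
force: [-1.4, 5.1, -5.6]
width: 0.0132
gripper_force: 40.0
```

```bash
python3 where.py
```

```text
centre [-41.19  -0.06]
corner [8.81 0.  ]
fcorner [-91.19  -0.12]
fleg [-91.17 -20.12]
ftip [-83.17 -20.11]
t 31.75 F 0.1623752001881936 -5.275430527188128 -5.636438224363062 M [ 1.8   0.37 -0.16] yaw err 0.0012450931704199864
```

Emit:
{"method": "servo_tool", "body": {"series": [[[0,-0.5,0.4,0],[0,-0.4,0.4,0],[0,0,0,0],[0,0,0,0],[0,0,0,0],[0,0,0,0],[0,0,0,0],[0,0,0,0],[0,0,0,0],[0,0,0,0]]]}}

```text
t: 32.58
eef_pos: [0.6113, -0.0969, 0.0426]
ee_rot: [3.141, -0.001, 0.248]
force: [0.6, -3.6, 4.6]
width: 0.0137
gripper_force: 40.0
```

```bash
python3 where.py
```

```text
centre [-41.21  -0.38]
corner [ 8.79 -0.32]
fcorner [-91.21  -0.44]
fleg [-91.18 -20.44]
ftip [-83.18 -20.43]
t 32.5833 F 0.2592635605046929 3.6036791936756023 4.580701586763228 M [-1.28 -0.07 -0.19] yaw err 0.001287592012317873
```

Half back, then open gently with a small opening.

Emit:
{"method": "servo_tool", "body": {"series": [[[0,0.35,-0.35,0],[0,0,0,0],[0,0,0,0],[0,0,0,0],[0,0,0,0],[0,0,0,0],[0,0,0,0],[0,0,0,0],[0,0,0,0],[0,0,0,0]]], "grip_force": 10}}

```text
t: 33.42
eef_pos: [0.6111, -0.0969, 0.0426]
ee_rot: [3.141, -0.001, 0.248]
force: [3.2, -1.4, 3.1]
width: 0.0144
gripper_force: 10.0
```

Emit:
{"method": "servo_tool", "body": {"series": [[[0,0,0,0],[0,0,0,0],[0,0,0,0],[0,0,0,0],[0,0,0,0],[0,0,0,0],[0,0,0,0],[0,0,0,0],[0,0,0,0],[0,0,0,0]]], "claw": 0.3}}

```text
t: 34.25
eef_pos: [0.6108, -0.0969, 0.0424]
ee_rot: [-3.142, 0.0, 0.248]
force: [0.2, -0.1, 0.8]
width: 0.0306
gripper_force: 0.0
```

```bash
python3 - <<'E'
import where
from h import *
print(where.s['width'])
a=eyes.grab_frame('scene');b=eyes.grab_frame('wrist')
A=cv2.resize(a[255:335,195:355],None,fx=4,fy=4,interpolation=cv2.INTER_CUBIC)
B=cv2.resize(b[100:310,180:500],(640,420)[:2],interpolation=cv2.INTER_CUBIC)[:280]
save(np.vstack([A,B]),'p5.png')
E
```

```text
centre [-40.68  -0.5 ]
corner [ 9.32 -0.45]
fcorner [-90.68  -0.55]
fleg [-90.66 -20.55]
ftip [-82.66 -20.55]
t 34.25 F -0.17494503737146744 0.10432194686412037 0.7975097623910299 M [-0.09  0.03  0.05] yaw err 0.001089131042584679
0.030558585844585977
```

View pics/p5.png

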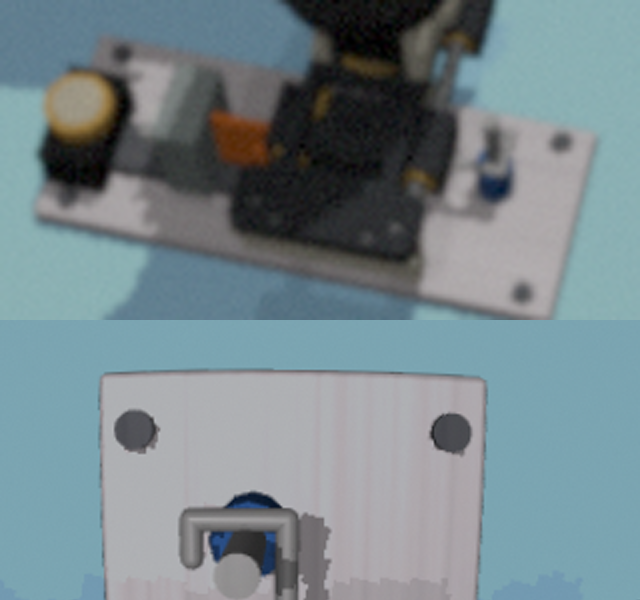

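The fingers are open, and the hook stays put with the post inside its curl (post top at (238,575)). Retracting straight up.

Emit:
{"method": "servo_tool", "body": {"series": [[[0,0,0,0],[0,0,0,0],[0,0,-3,0],[0,0,-5,0],[0,0,-10,0],[0,0,-15,0],[0,0,-25,0],[0,0,-35,0],[0,0,-35,0],[0,0,0,0]]], "claw": 0}}

```text
t: 35.18
eef_pos: [0.6149, -0.0973, 0.1795]
ee_rot: [3.138, -0.012, 0.249]
force: [1.5, -0.3, 1.8]
width: 0.0435
gripper_force: 0.0
```

Emit:
{"method": "servo_tool", "body": {"series": [[[0,-35,0,0],[0,-35,0,0],[0,-35,0,0],[0,-35,0,0],[0,-20,0,0],[0,0,0,0],[0,0,0,0],[0,0,0,0],[0,0,0,0],[0,0,0,0]]]}}

```text
t: 36.02
eef_pos: [0.5717, 0.0573, 0.1705]
ee_rot: [3.142, -0.0, 0.246]
force: [-0.2, 0.1, -0.5]
width: 0.0437
gripper_force: 0.0
```

```bash
python3 - <<'E'
from h import *
s=telemetry.get_state();print(s['t'],s['eef_pos'],s['force'])
a=eyes.grab_frame('scene');b=eyes.grab_frame('top')
print([(d['position'],d['conf']) for c in('scene','top') for d in recognise(c,'hook')[:1]])
A=cv2.resize(a[255:335,195:355],None,fx=3.7,fy=3.7,interpolation=cv2.INTER_CUBIC)
B=cv2.resize(b[195:275,300:460],None,fx=3.7,fy=3.7,interpolation=cv2.INTER_CUBIC)
save(np.vstack([A,B]),'p6.png')
E
```

```text
36.0167 [0.57169152 0.05729124 0.17049893] [-0.16456481  0.11434138 -0.48147712]
[([0.6118, -0.1006, 0.0516], 0.89), ([0.61, -0.0943, 0.053], 0.72)]
```

View pics/p6.png

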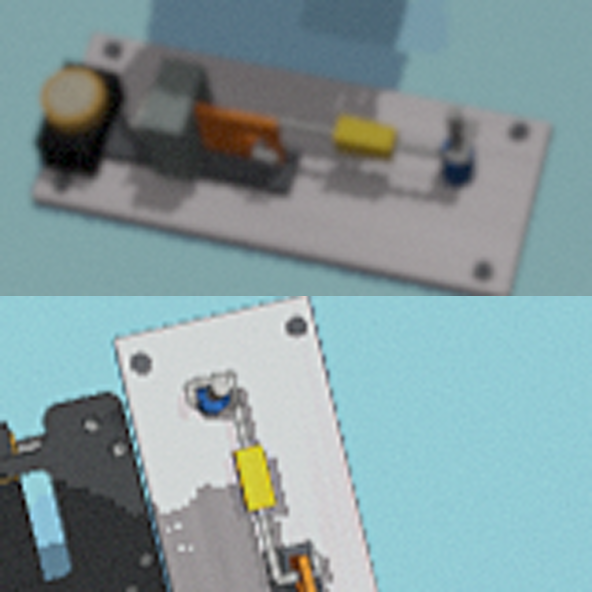

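The hook is stretched flat between post and tab, and the robot is clear, so I'm handing in.

```bash
python3 -c "
from station import ticket
print(ticket.job_done())"
```

```text
the job is handed in; nothing more can be done
None
```

The job is handed in: in the last pictures the S-hook lies flat and stretched between the post and the pull tab, let go, with the arm clear of everything; the hand-in gave no verdict.

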